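Third hand at the pressing jig

ROBOT

A 7-joint arm with a two-finger parallel gripper is mounted at the origin on a cart in front of the work surface, level with it; the furniture and walls round the work are solid. World frame = base frame: x ahead of the robot, y to its left, z up, the work surface at z = 0. Lengths are in m, angles in rad, forces in N, time in s.
With the tool pointing down it reaches from about 0.425 to 0.875 m from the base axis. Payload 4.7 kg.
Tool frame: the origin (TCP) lies where the fingers leave the gripper's body, on its centre line; the fingertips stand 70 mm ahead of it and the grasp point (between the pads) lies 51 mm ahead of it; z points along the fingers, y is the line along which they close (so a half turn about z gives the same grasp; the last joint's range is limited). The gripper opens to 87 mm and grips with 3 to 60 N. Pads are 19 mm wide; open, the fingers measure 117 mm over their backs; the gripper's body (75 mm by 190 mm) begins 51 mm behind the grasp point.
Start: joints at [1.116, 0.321, -0.07, 1.45, 0.023, 1.371, -0.057], TCP at [0.294, -0.58, 0.292] pointing down, gripper open.
Joint ranges: [-2.86, 2.86], [-0.3, 2.09], [-1.38, 1.24], [0.06, 2.45], [-1.56, 4.7], [0.09, 2.05], [-2.69, 2.69]. Speed limits (rad/s): [2.57, 2.57, 3.14, 3.14, 3.14, 3.14, 3.14].

INTERFACE

Orientations are given as a rotation vector (axis times angle).
In Python, from bench import ctrl gives the robot as it stands.
- The arm moves only by the tool drive_tool, never from a script. Its argument "motion" is a list of rows, each a list of 3 entries, a list of its own where there are three numbers: the shift along the tool's x, y, z in cm, then the turn, a rotation vector about the tool's x, y, z in degrees, then the opening, from -1 (shut) to 1 (fully open). In form: [[[x, y, z], [ax, ay, az], claw], ...]. A call has 1 to 12 rows; each row shifts and turns the commanded pose from where the row before left it, along the tool's axes as they then stand; what a row does not reach is not made up. A row lasts 1/8 s, in which the tool goes at most 62.5 mm and 10.7 degrees, less where a joint would pass 70% of its speed; a pose out of reach is approached as far as the arm can. A call with a gripper value outside its range is refused whole. The fingers move at their own pace and stop on an object; "force" is the grip in N (left out, the last holds). Time passes only in rows, so rows that do not move let the fingers close. It gives the time, the measured TCP pose, the force, the opening and the grip force at its end, in the units of the state.
- ctrl.get_state(): the state, without advancing time (a new reading comes with each control period).
- ctrl.get_image(name): name is "scene" or "top" or "wrist"; returns the picture (480x640x3 uint8, red, green, blue); there is no depth.
- ctrl.calibration(name): a dict with "K" (3x3 intrinsics, pixels), "origin" and "attitude" of the camera in the world; the wrist camera has in their place "tool_from_camera" (4x4, takes a point from camera to tool coordinates, whose origin is the TCP and whose axes are the flange's). Camera axes: x right, y up, looking along -z (the intrinsics and any distortion apply to the point x, -y, -z); pixel columns grow to the right and rows downward; lengths in m; the calibration is good to about 2 mm. A picture is of the moment at which its call begins: read the wrist's pose just before it. calibration takes no time and is no camera call.
- ctrl.close_job(): hands the job in; it is judged then, once.
The state is a dict: "time": time; "joint_positions": joint angles; "qd": joint speeds; "joint_torque": joint torques, N m; "position": TCP position; "tool_rot": TCP orientation; "ft_force": force on the tool from outside, world axes, zero at the start; "torque": the same for the moment, N m; "grip_width": opening from 0.0 (shut) to 1.0 (fully open); "grip_force": force on a finger pad.
Only numpy, scipy, OpenCV 4.12 (cv2) and the standard library are available. Lean on these libraries where they do the work, as an engineer would, in place of code of your own. Each camera call takes 0.05 s, during which the arm holds its last target. There are 200 camera calls.

TASK

Be the third hand while a clubmate screws the end fitting to the brick row: first move the brass guide pin from its little stand into the empty socket of the pressing jig and let go of it, then lay the brick row flat and straight on the jig's board, between the rail and the pin, and push its end against the cork pad until the red pointer stands in the green field of the scale. Keep that push steady for three seconds and finish while still holding it there: do not let go at the end. Push the pad only with the brick row, do not ram the pointer to the far end of the red field, and leave the rubber, the tin and the glue bottle alone.

Things in the scene. Friction and masses are not known exactly. Their poses are not given: they have to be found in the camera images.
- jig: Pressing jig, fixed: a plywood board 120 (x) x 265 (y) mm, 25 mm thick, with a sprung cork pad near its +y end. Origin: centre of the board's underside, on the worktop. +y is the direction of pressing, towards the pad and the grey housing behind it. The brick row belongs on the board's centre line (x = 0), its long axis along y.
- rail (a point): Centre of the top of the fixed aluminium rail on the jig's board: 12 (x) x 24 (y) mm, 30 mm above the board, at jig x = +30 to +42, y = +26 to +50 mm. The pin, once in the socket, fills x = -42 to -30 mm opposite it: the lane between them is 60 mm wide.
- scale (a point): Centre of the scale on top of the grey housing at the jig's +y end (64 mm wide, jig y = +103 to +132 mm, top 42 mm above the board). Along +y: white field, green (14 mm, jig y = +114 to +128), red (4 mm). The red pointer's tip is at jig y = +106 mm at rest.
- socket (a point): Centre of the mouth of the round blind socket for the pin, level with the board's top (25 mm above the worktop), at jig x = -36, y = +37 mm; hole 14.5 mm wide, 22 mm deep.
- press_plate (a joint): Travel of the sprung pad along jig +y, in m: 0 at rest (pointer in the white), grows as it is pressed, stop at 0.029. Spring 400 N/m without preload, so force = 400 x travel. The red pointer moves with it and stands in the green field from 0.008 to 0.022 (3.2 to 8.8 N); the middle is 0.015.
- pad_face (a point): Centre of the face of the cork-faced pad that press_plate carries, 44 mm wide, 44 mm high, 8 mm thick with its steel back, its lower edge 1 mm above the board. Axes as the jig's. It lies on the board's centre line, 22.5 mm above the board; at rest at jig y = +65 mm. The face looks along jig -y.
- pin_mid (a point): Centre of the loose brass guide pin, a plain round rod of 12 mm diameter, 90 mm long, 0.07 kg; z runs along it, upward. It starts upright in the pin stand, its foot 8 mm above the worktop (top at 98 mm). Fully home in the jig's socket its centre is 48 mm above the worktop. It has 1.25 mm of play all round in either hole.
- pin_stand: Dark wooden block 40 x 40 x 30 mm, fixed, in which the pin stands at first, in a 14.5 mm hole 22 mm deep. Origin: centre of its underside.
- brick_mid (a point): Centre of the loose brick row, a solid brick-red model building part, 50 (x) x 170 (y) x 45 (z) mm, 0.1 to 0.25 kg, lying on the worktop; y is its long axis; either end may face the pad. Centre 22.5 mm above its underside.
- brick_row: The same brick row; origin at the centre of its underside.
- track_rubber: Bystander: brown rubber block 23 x 52 x 13 mm. Origin: centre of its underside.
- screw_tin: Bystander: round tin, 54 mm wide, 21 mm high. Origin: centre of its underside.
- glue_bottle: Bystander: white bottle with blue cap, 32 mm wide, 83 mm high. Origin: centre of its underside.

How it is judged:
On the way, in this order (a step that is already met when the one before it is completed fails the run):
1. the guide pin stands fully home in the jig's socket, let go, while the pad is still at rest (horizontal distance between pin_mid and socket below 0.008 m and height (world z) of pin_mid below 0.057 m and angle between pin_mid's own z axis and vertical below 0.2 rad and contact force between each of the arm, the fingers and guide_pin below 0.1 N and value of joint press_plate below 0.003 m), for 0.2 s.
2. the brick row, flat and straight on the board between rail and pin, presses the pad with the pointer in the green field, steadily for about three seconds (horizontal distance between pin_mid and socket below 0.008 m and height (world z) of pin_mid below 0.057 m and angle between pin_mid's own z axis and vertical below 0.2 rad and value of joint press_plate between 0.008 and 0.022 m and contact force between brick_row and press_plate between 2.5 and 10 N and contact force between each of the arm, the fingers and press_plate below 0.3 N and contact force between any of the fingers, the arm and brick_row above 0.3 N and x of brick_mid in the frame of jig between -0.012 and 0.012 m and z of brick_mid in the frame of jig between 0.04 and 0.056 m and angle between the y axis of brick_mid and the y axis of jig, either way round below 0.12 rad and angle between brick_mid's own z axis and vertical below 0.12 rad and linear speed of brick_row below 0.02 m/s), for 2.5 s.
At the end, for the whole second after the job is handed in: Robot still holds the brick row against the pad: travel 8-22 mm (2.5-10 N), robot off the pad; row still, on the board (centre z 40-56 mm), tilt and yaw error < 0.12 rad, within 12 mm of the centre line; pin home (centre < 57 mm high, 8 mm off, tilt < 0.2); bystanders moved < 30 mm (all of step 2 and distance of each of track_rubber, screw_tin, glue_bottle from where it was at the start of the episode below 0.03 m); the arm keeps its last pose, push and grip.
It fails at once if the pad was rammed to the end of the red field (value of joint press_plate above 0.0275 m).
It fails at once if the robot pushed the pad itself (contact force between any of the arm, the fingers and press_plate above 3 N).
It fails at once if the track rubber was disturbed (distance of track_rubber from where it was at the start of the episode above 0.03 m).
It fails at once if the screw tin was disturbed (distance of screw_tin from where it was at the start of the episode above 0.03 m).
It fails at once if the glue bottle was disturbed (distance of glue_bottle from where it was at the start of the episode above 0.03 m).
It also fails if it takes over 72 s, if anything falls off the work surface, if the arm or the gripper's body presses on something with over 40 N, if the wrist force passes 120 N, or if a joint passes its speed limit or range.

## Working session

There is one attempt and no reset: what is moved stays moved. The work goes in short steps, Python scripts to look and compute and a tool call to move; the robot and the scene stay as the last step left them, time stands still between calls to the robot, and variables do not carry over. Pictures are saved under pics/ and viewed, at most 10 in all, crops included, and the job is handed in when it is done.

Besides the shell and the picture viewer there is one more tool, called after "Call:" as a command line: name --argument value ..., lists and objects as JSON in quotes. drive_tool: Moves the arm, as the interface text tells. Its arguments: {"type":"object","properties":{"motion":{"type":"array","items":{"type":"array"}},"force":{"type":"number"}},"required":["motion"]}

```bash
mkdir -p pics; cat > h.py <<'E'
import numpy as np, cv2
from scipy.spatial.transform import Rotation as R
from bench import ctrl
def snap(n,f):
    s=ctrl.get_state(); im=ctrl.get_image(n); cv2.imwrite(f'pics/{f}.png',im[:,:,::-1]); return s,im
def cam(n,s=None):
    c=ctrl.calibration(n); K=np.array(c['K'])
    if n=='wrist':
        T=np.array(c['tool_from_camera']); Rt=R.from_rotvec(s['tool_rot']).as_matrix()
        return K,Rt@T[:3,3]+np.array(s['position']),Rt@T[:3,:3],c
    A=np.array(c['attitude'],float)
    A=R.from_rotvec(A).as_matrix() if A.shape==(3,) else A
    return K,np.array(c['origin']),A,c
def ray(n,px,z,s=None):
    K,o,A,c=cam(n,s); D=np.array(c.get('distortion',np.zeros(5)),float)
    u=cv2.undistortPoints(np.array(px,float).reshape(-1,1,2),K,D).reshape(-1,2)
    d=np.c_[u[:,0],-u[:,1],-np.ones(len(u))]@A.T
    return o+d*((np.broadcast_to(z,len(u))-o[2])/d[:,2])[:,None]
E
python3 - <<'E'
from h import *
for n in ('scene','top'): snap(n,n+'0')
for n in ('scene','top','wrist'): print(n,ctrl.calibration(n))
print(ctrl.get_state())
E
```

```text
scene {'K': array([[443.28790704,   0.        , 322.12221297],
       [  0.        , 443.28790704, 240.3426697 ],
       [  0.        ,   0.        ,   1.        ]]), 'origin': array([-0.15665993,  0.69895616,  0.53126675]), 'attitude': array([ 0.48676413, -1.33125341, -2.12277996])}
top {'K': array([[496.3450101 ,   0.        , 312.92635645],
       [  0.        , 496.3450101 , 247.3466308 ],
       [  0.        ,   0.        ,   1.        ]]), 'origin': array([ 0.34332136, -0.01316532,  1.20276765]), 'attitude': array([ 0.09613427, -0.08345766, -1.5841118 ])}
wrist {'K': array([[378.69143142,   0.        , 317.9921361 ],
       [  0.        , 378.69143142, 236.70720776],
       [  0.        ,   0.        ,   1.        ]]), 'tool_from_camera': array([[-1.56563985e-04,  9.60266224e-01,  2.79085568e-01,
         7.70916503e-02],
       [ 9.99999814e-01, -1.42641642e-05,  6.10068631e-04,
         6.55770648e-04],
       [ 5.89809223e-04,  2.79085612e-01, -9.60266043e-01,
        -9.23074613e-02],
       [ 0.00000000e+00,  0.00000000e+00,  0.00000000e+00,
         1.00000000e+00]])}
{'time': 0.1, 'joint_positions': array([ 1.11611988,  0.32171837, -0.07006932,  1.45156378,  0.02260121,
        1.37082512, -0.05687169]), 'qd': array([ 0.00080787, -0.00098966,  0.00016267, -0.00220676,  0.0006812 ,
       -0.00019654, -0.0011334 ]), 'joint_torque': array([-1.07262229e-04, -4.92573059e+01, -4.05630218e-01, -3.13398242e+01,
       -6.41041668e-02,  3.94743495e-02,  1.00096520e-04]), 'position': array([ 0.29344428, -0.57955538,  0.29128508]), 'tool_rot': array([-3.05406627e+00, -7.29308486e-01,  7.84520188e-04]), 'ft_force': array([ 0.64666899,  0.17929146, -0.14454854]), 'torque': array([ 0.01873868, -0.0420405 ,  0.00999492]), 'grip_force': 0.0, 'grip_width': 0.998548820559397}
```

View pics/top0.png

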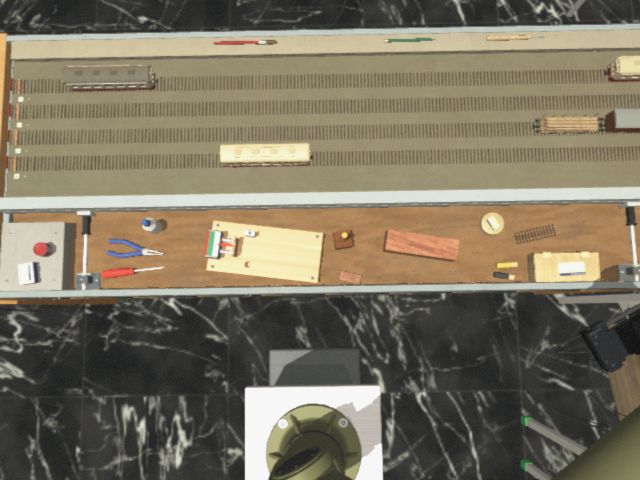

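View pics/scene0.png

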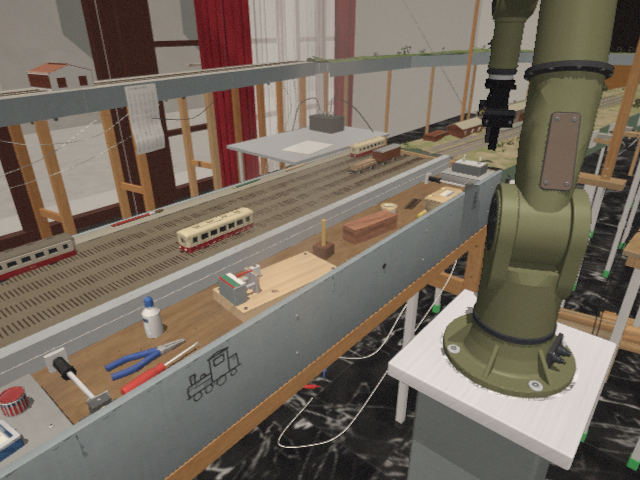

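The top view shows the jig at about (265,250), pin and stand at (344,238), brick row at (422,245), rubber at (350,276), tin at (492,223) and bottle at (150,225). The trough has raised edges front and back. I'll take an enlarged crop for exact pixels.

```bash
python3 - <<'E'
from h import *
im=cv2.imread('pics/top0.png'); c=im[190:310,190:480]
cv2.imwrite('pics/c0.png',cv2.resize(c,None,fx=2.75,fy=2.75,interpolation=cv2.INTER_CUBIC))
P=lambda px,z:print(np.round(ray('top',px,z),4).tolist())
P([[207,270],[319,282],[323,233],[212,221]],.025)
P([[422,245]],.045);P([[344,235]],.098);P([[344,241]],.03);P([[350,276],[492,223]],.015)
P([[300,205],[300,290]],0.05);P([[150,222]],.08)
E
```

```text
[[0.4281, 0.2483, 0.025], [0.3955, -0.0178, 0.025], [0.5126, -0.0293, 0.025], [0.546, 0.2374, 0.025]]
[[0.4776, -0.2606, 0.045]]
[[0.4968, -0.0754, 0.098]]
[[0.4918, -0.0789, 0.03]]
[[0.4092, -0.0922, 0.015], [0.5319, -0.4378, 0.015]]
[[0.5766, 0.0242, 0.05], [0.3766, 0.0265, 0.05]]
[[0.5365, 0.3683, 0.08]]
```

View pics/c0.png

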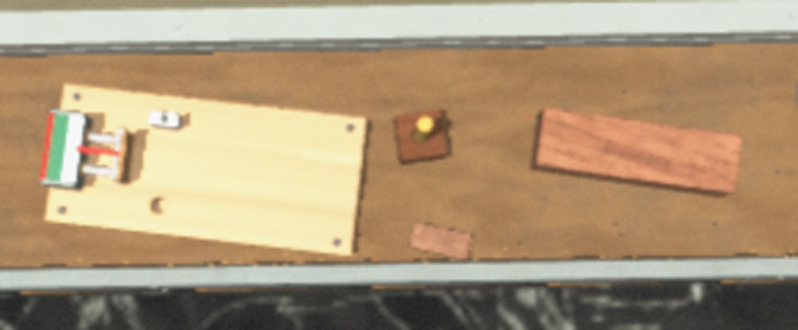

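The crop shows the board corners at crop pixels (65,85), (366,118), (352,254) and (45,220), the socket at (157,205), the pin top at (426,124), and the brick row's long edges near (545,110)–(740,137) and (537,168)–(730,192).

```bash
cat >> h.py <<'E'
def rows(p,yaw,n,s=None,fd=1):
    """rows from the measured pose to TCP p with tool pointing down, tool x at yaw (deg)"""
    s=s or ctrl.get_state(); T=np.array(s['position']); Q=R.from_rotvec(s['tool_rot'])
    y=np.radians(yaw); G=R.from_matrix(np.array([[np.cos(y),np.sin(y),0],[np.sin(y),-np.cos(y),0],[0,0,-1]]))
    turn=(Q.inv()*G).as_rotvec(); out=[]
    for i in range(n):
        d=np.round(Q.inv().apply(np.array(p)-T)/(n-i)*100,2); a=np.round(np.degrees((Q.inv()*G).as_rotvec())/(n-i),1)
        out.append([d.tolist(),a.tolist(),fd]); T=T+Q.apply(d/100); Q=Q*R.from_rotvec(np.radians(a))
    print('[\n'+',\n'.join(map(str,out))+']')
E
python3 - <<'E'
from h import *
P=lambda px,z:ray('top',190+0*np.array(px)+np.array(px)/2.75 if 0 else np.array(px)/2.75+190,z)
b=P([[65,85],[366,118],[352,254],[45,220]],.025)
c=b.mean(0);d=(b[0]+b[3]-b[1]-b[2])[:2];d/=np.linalg.norm(d);print('jig',c,d,np.degrees(np.arctan2(d[1],d[0])))
print('sock pred',c[:2]-.036*np.array([d[1],-d[0]])+.037*d,P([[157,205]],.025))
print('pin',P([[426,124]],.098))
k=P([[545,110],[740,137],[730,192],[537,168]],.045);d=(k[0]+k[3]-k[1]-k[2])[:2];print('brick',k.mean(0),np.degrees(np.arctan2(d[1],d[0])),np.linalg.norm(d)/2)
rows([.494,-.12,.25],82.9,12)
E
```

```text
jig [0.47043686 0.10955701 0.025     ] [0.12542171 0.99210352] 82.79489057365834
sock pred [0.43936173 0.15078002] [[0.43960368 0.15274002 0.025     ]]
pin [[ 0.4965661  -0.07740949  0.098     ]]
brick [ 0.47724132 -0.26045513  0.045     ] 81.51663113738725 0.1660044944946845
[
[[3.22, -2.66, 0.35], [-0.0, -0.0, -4.7], 1],
[[3.43, -2.39, 0.35], [-0.0, -0.0, -4.7], 1],
[[3.61, -2.1, 0.35], [-0.0, -0.0, -4.7], 1],
[[3.77, -1.8, 0.35], [-0.0, -0.0, -4.7], 1],
[[3.91, -1.48, 0.35], [-0.0, -0.0, -4.7], 1],
[[4.02, -1.15, 0.35], [-0.0, -0.0, -4.6], 1],
[[4.09, -0.83, 0.35], [-0.0, -0.0, -4.7], 1],
[[4.15, -0.49, 0.35], [-0.0, -0.0, -4.6], 1],
[[4.17, -0.16, 0.34], [-0.0, -0.0, -4.7], 1],
[[4.18, 0.19, 0.35], [-0.0, -0.0, -4.6], 1],
[[4.14, 0.52, 0.34], [-0.0, -0.0, -4.7], 1],
[[4.09, 0.86, 0.35], [-0.1, -0.1, -4.6], 1]]
```

Call:
drive_tool --motion '[[[3.2,-2.7,0.35],[0,0,-4.7],1],[[3.4,-2.4,0.35],[0,0,-4.7],1],[[3.6,-2.1,0.35],[0,0,-4.7],1],[[3.8,-1.8,0.35],[0,0,-4.7],1],[[3.9,-1.5,0.35],[0,0,-4.7],1],[[4.0,-1.15,0.35],[0,0,-4.6],1],[[4.1,-0.8,0.35],[0,0,-4.7],1],[[4.15,-0.5,0.35],[0,0,-4.6],1],[[4.2,-0.2,0.35],[0,0,-4.7],1],[[4.2,0.2,0.35],[0,0,-4.6],1],[[4.1,0.5,0.35],[0,0,-4.7],1],[[4.1,0.9,0.35],[0,0,-4.6],1]]'

```text
time: 1.6
position: [0.494, -0.118, 0.25]
tool_rot: [2.351, 2.083, -0.0]
ft_force: [0.0, -0.1, -0.2]
grip_width: 1.001
grip_force: 0.0
```

Call:
drive_tool --motion '[[[0,0,0],[0,0,0],1],[[0,0,0],[0,0,0],1],[[0,0,0],[0,0,0],1]]'

```text
time: 1.98
position: [0.4932, -0.1212, 0.2501]
tool_rot: [2.358, 2.076, -0.001]
ft_force: [0.2, -1.0, 0.4]
grip_width: 0.999
grip_force: 0.0
```

```bash
python3 - <<'E'
from h import *
s,im=snap('wrist','w1'); np.save('w1.npy',s)
K,o,A,c=cam('wrist',s)
for p in ([.4966,-.0774,.098],[.4396,.1527,.025]):
    v=A.T@(np.array(p)-o); print(K@np.array([v[0],-v[1],-v[2]])/-v[2])
E
```

```text
[313.46929471 179.13622339   1.        ]
[ 185.0944912 -168.1345328    1.       ]
```

View pics/w1.png

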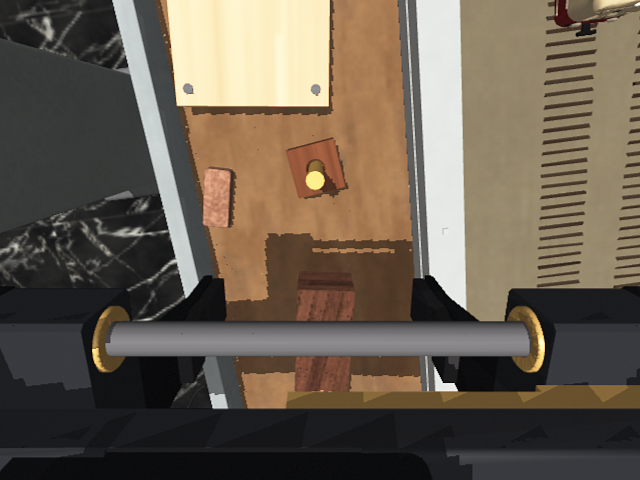

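The wrist view shows the pin's top at (315,180), within 2 px of what I predicted from the top camera.

```bash
python3 - <<'E'
from h import *
s=np.load('w1.npy',allow_pickle=True).item()
p=ray('wrist',[[315,180.5]],.098,s)[0]; print(p)
rows([p[0],p[1],.25],82.8,2,fd=0); 
E
```

```text
[ 0.49746441 -0.07839371  0.098     ]
[
[[2.15, -0.06, 0.01], [-0.0, 0.0, -0.0], 0],
[[2.15, -0.07, 0.01], [-0.0, 0.0, -0.1], 0]]
```

Call:
drive_tool --motion '[[[2.15,-0.1,0],[0,0,0],0],[[2.15,-0.05,0],[0,0,0],0],[[0,0,2],[0,0,0],0],[[0,0,3],[0,0,0],0],[[0,0,3],[0,0,0],0],[[0,0,2.5],[0,0,0],0],[[0,0,1.6],[0,0,0],0],[[0,0,0],[0,0,0],0],[[0,0,0],[0,0,0],0],[[0,0,0],[0,0,0],0]]' --force 15

```text
time: 3.28
position: [0.4983, -0.0773, 0.1303]
tool_rot: [2.354, 2.077, 0.002]
ft_force: [0.7, 0.4, -0.3]
grip_width: 0.494
grip_force: 0.0
```

Call:
drive_tool --motion '[[[0,0,0],[0,0,0],-1],[[0,0,0],[0,0,0],-1],[[0,0,0],[0,0,0],-1],[[0,0,0],[0,0,0],-1],[[0,0,0],[0,0,0],-1],[[0,0,0],[0,0,0],-1],[[0,0,0],[0,0,0],-1],[[0,0,0],[0,0,0],-1]]' --force 15

```text
time: 4.28
position: [0.4975, -0.0771, 0.1293]
tool_rot: [2.355, 2.079, -0.0]
ft_force: [0.5, -0.4, 0.4]
grip_width: 0.131
grip_force: 15.0
```

Call:
drive_tool --motion '[[[0,0,-2],[0,0,0],-1],[[0,0,-3.5],[0,0,0],-1],[[0,0,-3.5],[0,0,0],-1],[[0,0,0],[0,0,0],-1],[[0,0,0],[0,0,0],-1]]'

```text
time: 4.9
position: [0.497, -0.0771, 0.2184]
tool_rot: [-2.355, -2.078, 0.001]
ft_force: [0.5, -0.1, -1.6]
grip_width: 0.129
grip_force: 15.0
```

```bash
python3 - <<'E'
from h import *
rows([.432,.093,.22],82.8,5,fd=-1)
E
```

```text
[
[[3.21, -1.71, -0.03], [-0.0, 0.0, 0.0], -1],
[[3.22, -1.71, -0.03], [-0.0, 0.0, 0.0], -1],
[[3.21, -1.72, -0.03], [-0.0, 0.0, 0.0], -1],
[[3.22, -1.71, -0.03], [-0.0, 0.0, 0.0], -1],
[[3.21, -1.72, -0.03], [-0.1, 0.0, 0.1], -1]]
```

Call:
drive_tool --motion '[[[3.2,-1.7,0],[0,0,0],-1],[[3.2,-1.7,0],[0,0,0],-1],[[3.2,-1.7,0],[0,0,0],-1],[[3.2,-1.7,0],[0,0,0],-1],[[3.2,-1.7,0],[0,0,0],-1],[[0,0,0],[0,0,0],-1],[[0,0,0],[0,0,0],-1],[[0,0,0],[0,0,0],-1],[[0,0,0],[0,0,0],-1]]'

```text
time: 6.02
position: [0.4332, 0.0914, 0.219]
tool_rot: [-2.357, -2.077, 0.001]
ft_force: [-0.5, -0.8, -1.0]
grip_width: 0.127
grip_force: 15.0
```

```bash
python3 - <<'E'
from h import *
s,im=snap('wrist','w2'); np.save('w2.npy',s); print(s['position'],s['tool_rot'])
E
```

```text
[0.43322614 0.09141089 0.21897449] [-2.35672149e+00 -2.07666425e+00  5.44311390e-04]
```

View pics/w2.png

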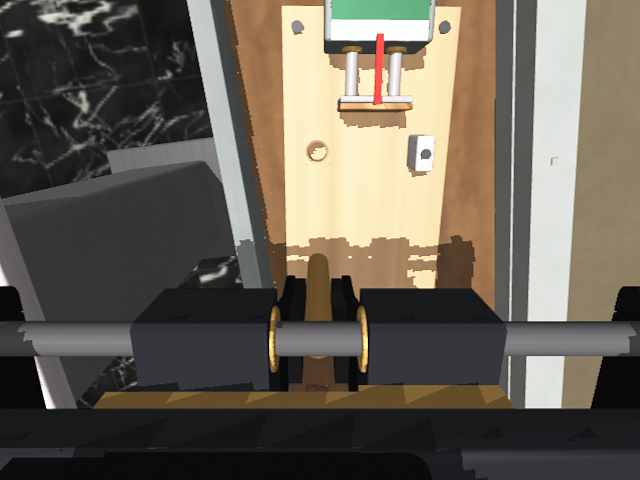

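The wrist view shows the socket at about (317,151), rail at (421,153), pad at (375,104), and the held pin's foot end at (318,256).

```bash
python3 - <<'E'
from h import *
s=np.load('w2.npy',allow_pickle=True).item(); im=cv2.imread('pics/w2.png')
g=cv2.cvtColor(im,cv2.COLOR_BGR2GRAY)
c=im[135:168,300:335].astype(int)
m=(np.abs(c-np.median(c.reshape(-1,3),0)).sum(2)>45).astype(np.uint8)
cn=max(cv2.findContours(m,0,cv2.CHAIN_APPROX_NONE)[0],key=cv2.contourArea)
e=cv2.fitEllipse(cn); px=np.array(e[0])+[300,135]; print('ell',px,e[1], cv2.boundingRect(cn))
q=ray('wrist',[px],.025,s)[0]; print('socket',q)
K,o,A,_=cam('wrist',s)
def proj(p):
    v=A.T@(np.array(p)-o); return (K@np.array([v[0],-v[1],-v[2]])/-v[2])[:2]
Rt=R.from_rotvec(s['tool_rot']).as_matrix(); t=np.array(s['position'])
# foot: pin centre foot; at grasp TCP z .1293, foot .008
f=t+Rt@np.array([0,0,.1293-.008])
print('foot',f,proj(f),'front',proj(f+Rt@[.006,0,0]),'sides',proj(f+Rt@[0,.006,0]),proj(f-Rt@[0,.006,0]))
for r in (256,262,268): 
    row=im[r,285:350].astype(int); print(r,[ (285+i) for i in range(64) if abs(row[i+1]-row[i]).sum()>60])
print('col',[r for r in range(235,275) if abs(im[r+1,318].astype(int)-im[r,318]).sum()>50])
rows([q[0],q[1],t[2]],82.8,2,s,-1)
E
```

```text
ell [316.67573547 150.57679367] (21.323087692260742, 22.162416458129883) (6, 5, 23, 22)
socket [0.44033299 0.15048614 0.025     ]
foot [0.43315716 0.09142559 0.09767451] [316.74998861 259.74519714] front [316.73918143 250.20542165] sides [326.78639304 259.74609388] [306.71396542 259.74430043]
256 [285, 286, 297, 298, 300, 301, 307, 308, 309, 310, 325, 347, 348]
262 [286, 307, 327]
268 [285, 286, 306, 307, 327, 328]
col [236, 237, 252]
[
[[2.97, -0.02, 0.0], [-0.0, -0.0, -0.0], -1],
[[2.98, -0.02, 0.0], [-0.0, -0.0, -0.0], -1]]
```

Call:
drive_tool --motion '[[[2.5,-0.05,0],[0,0,0],-1],[[2.5,0,0],[0,0,0],-1],[[1.1,0,0],[0,0,0],-1],[[0,0,2],[0,0,0],-1],[[0,0,2.5],[0,0,0],-1],[[0,0,1.9],[0,0,0],-1],[[0,0,0],[0,0,0],-1],[[0,0,0],[0,0,0],-1],[[0,0,0],[0,0,0],-1],[[0,0,0],[0,0,0],-1]]'

```text
time: 7.32
position: [0.4406, 0.1528, 0.1559]
tool_rot: [2.355, 2.078, 0.001]
ft_force: [-0.9, -0.4, -1.5]
grip_width: 0.129
grip_force: 15.0
```

```bash
python3 - <<'E'
from h import *
s=ctrl.get_state(); Rt=R.from_rotvec(s['tool_rot']).as_matrix(); t=np.array(s['position'])
f=t+Rt@np.array([-.0014,.0003*0-.0003*-1*0,.1213]); print(t,f, Rt.T@(np.array([.44033,.15049,.025])-f)*100)
snap('wrist','w3'); im=cv2.imread('pics/w3.png'); cv2.imwrite('pics/w3c.png',cv2.resize(im[200:330,220:420],None,fx=4,fy=4))
E
```

```text
[0.44057661 0.1528417  0.15587539] [0.44056015 0.15142855 0.03457554] [-0.09595555 -0.01242275  0.95754179]
```

View pics/w3c.png

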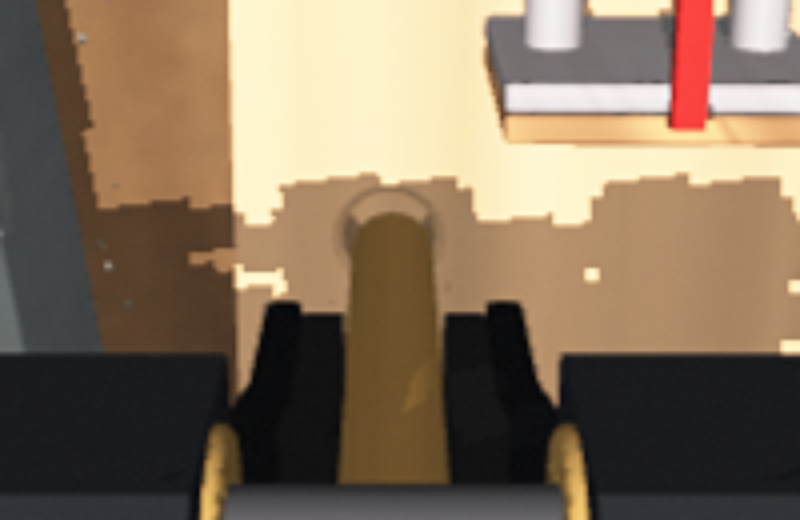

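The crop shows the pin's foot just above the socket, centred sideways and about 0.8 mm too far forward, which agrees with the computed −0.1 cm. I'll correct that and lower the pin.

Call:
drive_tool --motion '[[[-0.08,0,0],[0,0,0],-1],[[0,0,0],[0,0,0],-1],[[0,0,0.5],[0,0,0],-1],[[0,0,0.5],[0,0,0],-1],[[0,0,0.4],[0,0,0],-1],[[0,0,0.4],[0,0,0],-1],[[0,0,0],[0,0,0],-1]]'

```text
time: 8.25
position: [0.4398, 0.152, 0.1368]
tool_rot: [-2.355, -2.079, 0.001]
ft_force: [0.4, -0.7, -1.2]
grip_width: 0.13
grip_force: 15.0
```

Call:
drive_tool --motion '[[[0,0,0.4],[0,0,0],-1],[[0,0,0.4],[0,0,0],-1],[[0,0,0.35],[0,0,0],-1],[[0,0,0],[0,0,0],-1],[[0,0,0],[0,0,0],-1]]'

```text
time: 8.88
position: [0.4402, 0.1521, 0.1258]
tool_rot: [2.355, 2.079, 0.0]
ft_force: [0.5, 0.3, -0.9]
grip_width: 0.132
grip_force: 15.0
```

Call:
drive_tool --motion '[[[0,0,0],[0,0,0],-0.4],[[0,0,0],[0,0,0],-0.4],[[0,0,0],[0,0,0],-0.4],[[0,0,0],[0,0,0],-0.4],[[0,0,-1],[0,0,0],-0.4],[[0,0,-2],[0,0,0],-0.4],[[0,0,-4],[0,0,0],-0.4],[[0,0,-4],[0,0,0],-0.4],[[0,0,-1],[0,0,0],-0.4],[[0,0,0],[0,0,0],0]]'

```text
time: 10.12
position: [0.4402, 0.152, 0.2462]
tool_rot: [2.355, 2.078, 0.001]
ft_force: [0.4, -1.1, -0.4]
grip_width: 0.352
grip_force: 0.0
```

```bash
python3 - <<'E'
from h import *
print(ctrl.get_state()['position'])
rows([.470,-.33,.26],81.5,10)
E
```

```text
[0.44024206 0.15202669 0.24617958]
[
[[-4.75, 0.9, -0.14], [0.0, 0.0, 0.1], 1],
[[-4.74, 0.9, -0.14], [0.0, 0.0, 0.1], 1],
[[-4.74, 0.91, -0.13], [0.0, 0.0, 0.1], 1],
[[-4.74, 0.92, -0.14], [0.0, 0.0, 0.2], 1],
[[-4.74, 0.94, -0.13], [0.0, 0.0, 0.1], 1],
[[-4.74, 0.94, -0.14], [0.0, 0.0, 0.2], 1],
[[-4.73, 0.96, -0.13], [0.0, 0.0, 0.1], 1],
[[-4.73, 0.97, -0.14], [0.0, 0.0, 0.2], 1],
[[-4.73, 0.99, -0.13], [0.0, 0.0, 0.1], 1],
[[-4.73, 0.99, -0.14], [0.1, 0.0, 0.2], 1]]
```

Call:
drive_tool --motion '[[[-4.75,0.95,-0.14],[0,0,0.13],1],[[-4.75,0.95,-0.14],[0,0,0.13],1],[[-4.75,0.95,-0.14],[0,0,0.13],1],[[-4.75,0.95,-0.14],[0,0,0.13],1],[[-4.75,0.95,-0.14],[0,0,0.13],1],[[-4.75,0.95,-0.14],[0,0,0.13],1],[[-4.75,0.95,-0.14],[0,0,0.13],1],[[-4.75,0.95,-0.14],[0,0,0.13],1],[[-4.75,0.95,-0.14],[0,0,0.13],1],[[-4.75,0.95,-0.14],[0,0,0.13],1],[[0,0,0],[0,0,0],1],[[0,0,0],[0,0,0],1]]'

```text
time: 11.62
position: [0.47, -0.3303, 0.2579]
tool_rot: [-2.376, -2.05, -0.0]
ft_force: [-0.1, 0.1, -0.0]
grip_width: 0.999
grip_force: 0.0
```

```bash
python3 - <<'E'
from h import *
snap('top','t4'); s,im=snap('wrist','w4'); np.save('w4.npy',s); print(s['position'])
t=cv2.imread('pics/t4.png')[200:300,190:390]; w=cv2.imread('pics/w4.png')[:,120:520]
cv2.imwrite('pics/m4.png',np.hstack([w,cv2.resize(np.rot90(t),(240,480),interpolation=cv2.INTER_CUBIC)]))
E
```

```text
[ 0.47036878 -0.32967169  0.25836654]
```

View pics/m4.png

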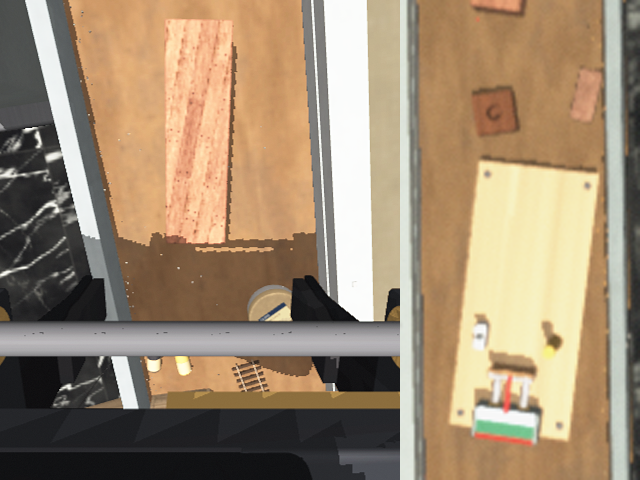

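The left panel shows the brick row with its top corners at full-image pixels (285,20), (353,22), (347,243) and (286,240). The right panel shows the pin standing in the socket and the pad at rest.

```bash
python3 - <<'E'
from h import *
s=np.load('w4.npy',allow_pickle=True).item()
k=ray('wrist',[[285,20],[353,22],[347.5,243],[286,240]],.045,s); print(k)
d=(k[0]+k[1]-k[2]-k[3])[:2]/2;L=np.linalg.norm(d);d/=L;yaw=np.degrees(np.arctan2(d[1],d[0]));c=k.mean(0)
print(c,yaw,L,np.linalg.norm(k[0]-k[1]),np.linalg.norm(k[2]-k[3]))
g=c[:2]-.02*d; rows([*g,.258],yaw,2)
E
```

```text
[[ 0.46892844 -0.17704167  0.045     ]
 [ 0.51731281 -0.18547497  0.045     ]
 [ 0.49272457 -0.35056056  0.045     ]
 [ 0.441781   -0.34046293  0.045     ]]
[ 0.4801867  -0.26338503  0.045     ] 81.05014694513675 0.1662778739388558 0.04911382411884205 0.05193466401057863
[
[[2.34, -0.01, 0.04], [-0.0, -0.0, 0.3], 1],
[[2.35, -0.03, 0.05], [-0.1, -0.1, 0.3], 1]]
```

Call:
drive_tool --motion '[[[2.35,0,0],[0,0,0.3],1],[[2.35,0,0],[0,0,0.3],1],[[0,0,3],[0,0,0],1],[[0,0,4],[0,0,0],1],[[0,0,4],[0,0,0],1],[[0,0,3],[0,0,0],1],[[0,0,0],[0,0,0],1],[[0,0,0],[0,0,0],1]]'

```text
time: 12.72
position: [0.4783, -0.2846, 0.1211]
tool_rot: [2.387, 2.04, 0.001]
ft_force: [-0.6, -1.0, 0.4]
grip_width: 1.001
grip_force: 0.0
```

Call:
drive_tool --motion '[[[0,0,1.2],[0,0,0],1],[[0,0,1.2],[0,0,0],1],[[0,0,0.9],[0,0,0],1],[[0,0,0],[0,0,0],1],[[0,0,0],[0,0,0],1]]'

```text
time: 13.35
position: [0.4775, -0.285, 0.0868]
tool_rot: [2.389, 2.039, 0.0]
ft_force: [0.6, -0.2, 0.5]
grip_width: 0.994
grip_force: 0.0
```

Call:
drive_tool --motion '[[[0,0,0.3],[0,0,0],-1],[[0,0,0],[0,0,0],-1],[[0,0,0],[0,0,0],-1],[[0,0,0],[0,0,0],-1],[[0,0,0],[0,0,0],-1],[[0,0,0],[0,0,0],-1],[[0,0,0],[0,0,0],-1]]' --force 40

```text
time: 14.22
position: [0.4769, -0.285, 0.0838]
tool_rot: [-2.389, -2.039, 0.001]
ft_force: [-3.0, 0.3, 3.5]
grip_width: 0.572
grip_force: 40.0
```

Call:
drive_tool --motion '[[[0,0,-1.5],[0,0,0],-1],[[0,0,-3],[0,0,0],-1],[[0,0,-3.5],[0,0,0],-1],[[0,0,0],[0,0,0],-1],[[0,0,0],[0,0,0],-1]]'

```text
time: 14.85
position: [0.4772, -0.2847, 0.1633]
tool_rot: [-2.389, -2.04, 0.0]
ft_force: [-0.4, 0.2, -2.3]
grip_width: 0.571
grip_force: 40.0
```

```bash
python3 - <<'E'
from h import *
# refine jig frame from w2: rail top and socket, board edges fit earlier; jig yaw 82.8
s=np.load('w2.npy',allow_pickle=True).item()
for px,z in (([316.7,150.6],.025),([415,135],.055),([435,136],.055),([408,169],.055),([432,171],.055),([340,110],.06),([411,110],.06)): print(px,ray('wrist',[px],z,s)[0])
sk=np.array([.44033,.15049]);
for yaw in (82.3,82.8,83.3):
    y=np.radians(yaw); ey=np.array([np.cos(y),np.sin(y)]); ex=np.array([ey[1],-ey[0]])
    o=sk+.036*ex-.037*ey; print(yaw,'jig',o)
# first stop: brick centre at jig y=-70 (front end +15), grasp at -90
y=np.radians(82.8); ey=np.array([np.cos(y),np.sin(y)]); ex=np.array([ey[1],-ey[0]])
o=sk+.036*ex-.037*ey; g=o-.09*ey; print(g); st=ctrl.get_state(); print(st['position'],st['grip_width'],st['ft_force'])
rows([*g,.164],82.8,7,fd=-1)
E
```

```text
[316.7, 150.6] [0.44035467 0.15048952 0.025     ]
[415, 135] [0.50570785 0.15400517 0.055     ]
[435, 136] [0.51864346 0.15172587 0.055     ]
[408, 169] [0.49984321 0.13257846 0.055     ]
[432, 171] [0.51572518 0.12922528 0.055     ]
[340, 110] [0.45850012 0.17542904 0.06      ]
[411, 110] [0.5028424  0.16979501 0.06      ]
82.3 jig [0.47104791 0.10900012]
82.8 jig [0.4714088  0.10926976]
83.3 jig [0.47176733 0.10954254]
[0.46012881 0.01997944]
[ 0.47720028 -0.28473139  0.16333852] 0.5709303161457809 [-0.42254246  0.2095307  -2.31452109]
[
[[4.26, -0.92, -0.01], [-0.0, -0.0, -0.3], -1],
[[4.27, -0.9, -0.01], [-0.0, -0.0, -0.3], -1],
[[4.27, -0.88, -0.01], [-0.0, -0.0, -0.2], -1],
[[4.27, -0.87, -0.01], [-0.0, -0.0, -0.3], -1],
[[4.28, -0.84, -0.01], [-0.0, -0.0, -0.2], -1],
[[4.28, -0.83, -0.01], [-0.0, -0.0, -0.3], -1],
[[4.28, -0.8, -0.0], [-0.0, -0.0, -0.2], -1]]
```

Call:
drive_tool --motion '[[[4.27,-0.9,0],[0,0,-0.3],-1],[[4.27,-0.9,0],[0,0,-0.3],-1],[[4.27,-0.85,0],[0,0,-0.2],-1],[[4.27,-0.85,0],[0,0,-0.3],-1],[[4.27,-0.85,0],[0,0,-0.2],-1],[[4.27,-0.85,0],[0,0,-0.3],-1],[[4.27,-0.8,0],[0,0,-0.2],-1],[[0,0,0],[0,0,0],-1],[[0,0,0],[0,0,0],-1]]'

```text
time: 15.98
position: [0.4601, 0.019, 0.1627]
tool_rot: [-2.356, -2.076, 0.002]
ft_force: [0.5, 0.5, -1.6]
grip_width: 0.567
grip_force: 40.0
```

```bash
python3 - <<'E'
from h import *
s,im=snap('wrist','w5'); np.save('w5.npy',s); print(s['position'])
rows([.4601,.0200,s['position'][2]],82.8,1,fd=-1)
E
```

```text
[0.46012727 0.01896248 0.16274266]
[
[[0.16, -0.04, 0.01], [-0.1, 0.0, -0.1], -1]]
```

View pics/w5.png

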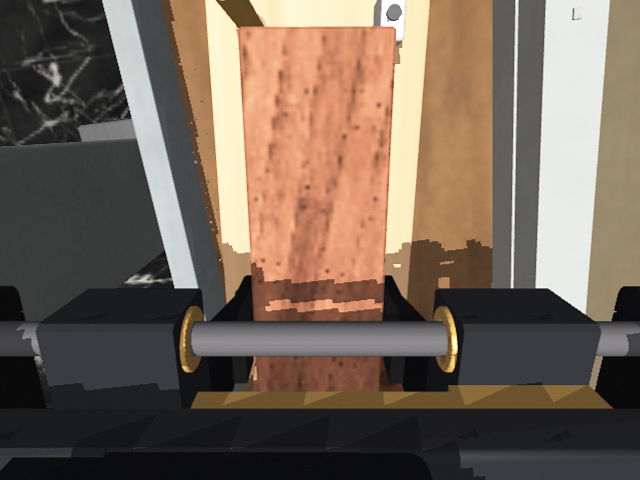

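The view shows the row held straight and centred, with front corners at (238,28) and (396,27) and the rail just beyond it to the right. I'll lower it to about 2 mm above the board, then slide it forward.

Call:
drive_tool --motion '[[[0.1,0,1.5],[0,0,0],-1],[[0,0,1.5],[0,0,0],-1],[[0,0,1.2],[0,0,0],-1],[[0,0,0.9],[0,0,0],-1],[[0,0,0],[0,0,0],-1],[[0,0,0],[0,0,0],-1],[[0,0,0],[0,0,0],-1]]'

```text
time: 16.9
position: [0.4613, 0.0205, 0.1132]
tool_rot: [2.357, 2.076, 0.001]
ft_force: [0.3, 0.3, -1.6]
grip_width: 0.574
grip_force: 40.0
```

Call:
drive_tool --motion '[[[0.8,0,0],[0,0,0],-1],[[0.8,0,0],[0,0,0],-1],[[0.8,0,0],[0,0,0],-1],[[0.8,0,0],[0,0,0],-1],[[0.8,0,0],[0,0,0],-1],[[0,0,0],[0,0,0],-1],[[0,0,0],[0,0,0],-1],[[0,0,0],[0,0,0],-1]]'

```text
time: 17.9
position: [0.4659, 0.0597, 0.1127]
tool_rot: [2.358, 2.076, -0.001]
ft_force: [0.2, -0.1, -2.2]
grip_width: 0.574
grip_force: 40.0
```

```bash
python3 - <<'E'
from h import *
s,im=snap('wrist','w6'); np.save('w6.npy',s)
y=np.radians(82.8); ey=np.array([np.cos(y),np.sin(y)]); ex=np.array([ey[1],-ey[0]]); o=np.array([.4714,.1093]); v=np.array(s['position'])[:2]-o
print(s['position'],'jig x,y',v@ex,v@ey,s['ft_force'],np.linalg.norm(s['tool_rot']))
rows([*(o-.03*ey),s['position'][2]],82.8,1,fd=-1)
E
```

```text
[0.46589385 0.05970664 0.11266882] jig x,y 0.0007529673388308915 -0.049892404451806004 [ 0.24854295 -0.0685525  -2.22697808] 3.1414853186699196
[
[[1.98, -0.08, 0.0], [-0.0, 0.0, -0.1], -1]]
```

View pics/w6.png

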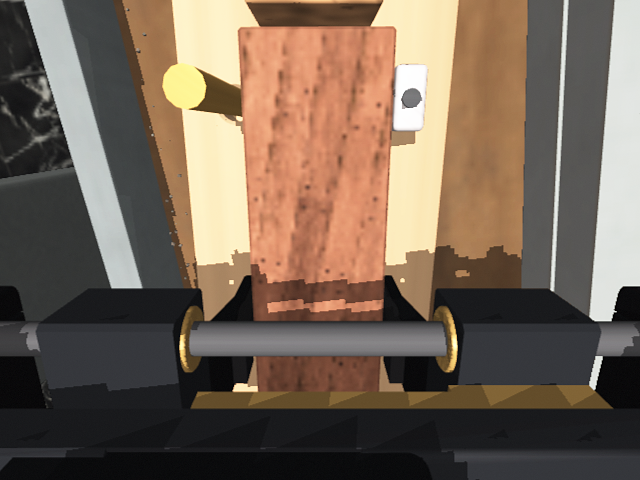

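The row lies between the pin (185,87) and the rail (411,97), centred, with the pad just ahead. I'll lower it slightly and push gently.

Call:
drive_tool --motion '[[[0,-0.05,0.15],[0,0,0],-1],[[0,0,0.15],[0,0,0],-1],[[0.4,0,0],[0,0,0],-1],[[0.4,0,0],[0,0,0],-1],[[0.4,0,0],[0,0,0],-1],[[0.4,0,0],[0,0,0],-1],[[0.2,0,0],[0,0,0],-1],[[0,0,0],[0,0,0],-1],[[0,0,0],[0,0,0],-1],[[0,0,0],[0,0,0],-1]]'

```text
time: 19.2
position: [0.4676, 0.0777, 0.1097]
tool_rot: [2.357, 2.076, -0.001]
ft_force: [-0.5, -3.8, -0.7]
grip_width: 0.572
grip_force: 40.0
```

Call:
drive_tool --motion '[[[0.3,0,0],[0,0,0],-1],[[0.3,0,0],[0,0,0],-1],[[0,0,0],[0,0,0],-1],[[0,0,0],[0,0,0],-1],[[0,0,0],[0,0,0],-1],[[0,0,0],[0,0,0],-1]]'

```text
time: 19.95
position: [0.4683, 0.083, 0.1097]
tool_rot: [2.357, 2.075, -0.002]
ft_force: [-0.6, -5.3, 0.1]
grip_width: 0.572
grip_force: 40.0
```

```bash
python3 - <<'E'
from h import *
s,im=snap('wrist','w7'); snap('top','t7'); snap('scene','s7')
w=cv2.resize(cv2.imread('pics/w7.png')[0:240,120:520],(800,480))[:, :480] if 0 else cv2.imread('pics/w7.png')[:,120:520]
t=cv2.resize(cv2.imread('pics/t7.png')[215:285,195:255],(345,402),interpolation=cv2.INTER_CUBIC); t=np.vstack([t,np.zeros((78,345,3),np.uint8)])
cv2.imwrite('pics/m7.png',np.hstack([w,t])); print(s['position'],s['ft_force'])
E
```

```text
[0.46829911 0.08295412 0.10965166] [-0.56507694 -5.25507936  0.08848626]
```

View pics/m7.png

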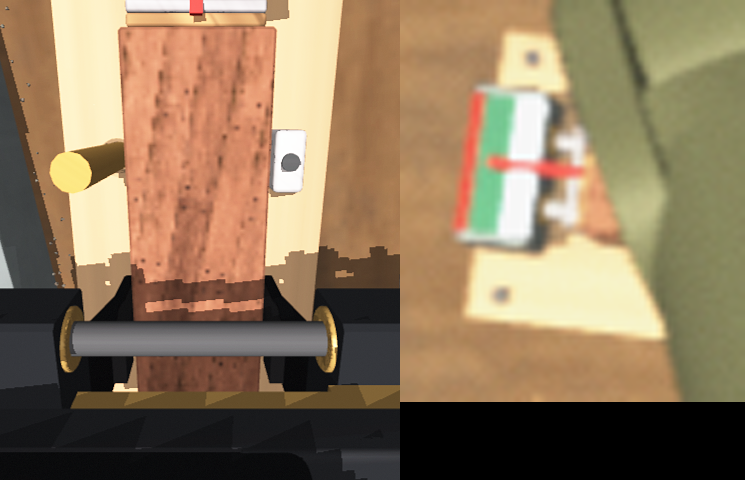

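The pointer tip stands mid-green, the row is flush on the pad and straight, and the force is about 5.3 N, or roughly 13 mm of travel. I'll hold it there.

Call:
drive_tool --motion '[[[0.1,0,0],[0,0,0],-1],[[0,0,0],[0,0,0],-1],[[0,0,0],[0,0,0],-1],[[0,0,0],[0,0,0],-1],[[0,0,0],[0,0,0],-1],[[0,0,0],[0,0,0],-1],[[0,0,0],[0,0,0],-1],[[0,0,0],[0,0,0],-1],[[0,0,0],[0,0,0],-1],[[0,0,0],[0,0,0],-1],[[0,0,0],[0,0,0],-1],[[0,0,0],[0,0,0],-1]]'

```text
time: 21.6
position: [0.4684, 0.0838, 0.1097]
tool_rot: [2.358, 2.075, -0.003]
ft_force: [-2.2, -5.6, -0.3]
grip_width: 0.572
grip_force: 40.0
```

Call:
drive_tool --motion '[[[0,0,0],[0,0,0],-1],[[0,0,0],[0,0,0],-1],[[0,0,0],[0,0,0],-1],[[0,0,0],[0,0,0],-1],[[0,0,0],[0,0,0],-1],[[0,0,0],[0,0,0],-1],[[0,0,0],[0,0,0],-1],[[0,0,0],[0,0,0],-1],[[0,0,0],[0,0,0],-1],[[0,0,0],[0,0,0],-1],[[0,0,0],[0,0,0],-1],[[0,0,0],[0,0,0],-1]]'

```text
time: 23.1
position: [0.4684, 0.0838, 0.1096]
tool_rot: [2.358, 2.075, -0.003]
ft_force: [-1.4, -7.6, 0.2]
grip_width: 0.573
grip_force: 40.0
```

Call:
drive_tool --motion '[[[0,0,0],[0,0,0],-1],[[0,0,0],[0,0,0],-1],[[0,0,0],[0,0,0],-1],[[0,0,0],[0,0,0],-1],[[0,0,0],[0,0,0],-1],[[0,0,0],[0,0,0],-1],[[0,0,0],[0,0,0],-1],[[0,0,0],[0,0,0],-1],[[0,0,0],[0,0,0],-1],[[0,0,0],[0,0,0],-1]]'

```text
time: 24.35
position: [0.4684, 0.0838, 0.1096]
tool_rot: [2.358, 2.075, -0.003]
ft_force: [-2.0, -7.2, 0.3]
grip_width: 0.57
grip_force: 40.0
```

```bash
python3 -c "
from h import *
s=ctrl.get_state(); print(s['position'],s['ft_force'],s['time']); print(ctrl.close_job())"
```

```text
[0.46839565 0.08378953 0.10963157] [-2.02830786 -7.21929752  0.34296131] 24.35
the job is handed in; nothing more can be done
None
```

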